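# Clamp a printing block in the carving jig with the cam hold-down

### The arm

A 6-joint arm with a two-finger parallel gripper is mounted at the origin on the work surface. World frame = base frame: x ahead of the robot, y to its left, z up, the work surface at z = 0. Lengths are in mm, angles in rad, forces in N, time in s.
With the tool pointing down it reaches from about 300 to 775 mm from the base axis. Payload 14.6 kg.
Tool frame: the origin (TCP) lies between the finger pads; the fingertips stand 19 mm ahead of it and the grasp point (between the pads) is the TCP (manip.tcp_to_tips is the distance from the TCP to the fingertips, in mm); x points along the fingers, z is the direction in which the jaws open and shut, and the axes are right-handed (so a half turn about x gives the same grasp; the last joint's range is limited). The gripper opens to 94 mm and grips with 3 to 60 N. Pads are 16 mm wide; open, the fingers measure 119 mm over their backs; the gripper's body (75 mm by 177 mm) begins 78 mm behind the grasp point.
Start: joints at [1.093, 0.3, 1.521, -0, 1.321, -0.067], TCP at [219.635, 504.232, 224.446] pointing down, gripper open.
Joint ranges: [-3.03, 3.03], [-0.79, 2.21], [0.23, 2.52], [-1.04, 4.18], [0, 3.07], [-2.55, 2.55]. Speed limits (rad/s): [2.22, 2.22, 2.57, 3.14, 3.14, 3.14].

### API

Orientations are given as [roll, pitch, yaw] about the fixed x, y, z axes, in that order (R = Rz(yaw) Ry(pitch) Rx(roll)).
In Python, from cell import manip gives the robot as it stands.
- The arm moves only by the tool jog_arm, never from a script. Its argument "moves" is a list that holds one entry, the list of rows, each a list of 6 numbers: the shift along the world's x, y, z in mm, then the turn, a rotation vector about the world's x, y, z in degrees. In form: [[[dx, dy, dz, wx, wy, wz], ...]]. A call has 1 to 5 rows; each row shifts and turns the pose as measured when the row begins; what a row does not reach is not made up. A row lasts 1/10 s, in which the tool goes at most 50 mm and 8.59 degrees, less where a joint would pass 70% of its speed; a pose out of reach is approached as far as the arm can. A call is refused whole if a number of a shift passes 50 or a number of a turn 8.59, either way. A call with a gripper value outside its range is refused whole. "gripper" is the opening, from -1 (shut) to 1 (fully open), set as the call begins (left out, the last holds). The fingers move at their own pace and stop on an object; "squeeze" is the grip in N (left out, the last holds). Time passes only in rows, so rows that do not move let the fingers close. It gives the time, the measured TCP pose, the force and the opening at its end, in the units of the state.
- manip.read_state(): the state, without advancing time (a new reading comes with each control period).
- manip.camera(name): name is "scene" or "top"; returns (picture, depth): 420x560x3 uint8, blue, green, red; 420x560 float32, mm along the optical axis (not along the pixel's ray), 0 where there is no reading.
- manip.camera_params(name): a dict with "fx", "fy", "cx", "cy" (pixels), "rvec" (rotation vector, rad) and "tvec" (3), from world to camera coordinates, as OpenCV has them. Camera axes: x right, y down, z forward; pixel columns grow to the right and rows downward; lengths in mm; the calibration is good to about 2 mm. A picture is of the moment at which its call begins. camera_params takes no time and is no camera call.
- manip.sign_off(): hands the job in, once; it reports no verdict.
The state is a dict: "clock": time; "joints": joint angles; "qd": joint speeds; "effort": joint torques, N m; "eef_pos": TCP position; "eef_rot": TCP orientation; "wrist_force": force on the tool from outside, world axes, zero at the start; "moment": the same for the moment, N m; "finger_gap": finger opening in mm.
Only numpy, scipy, OpenCV 4.12 (cv2) and the standard library are available. Lean on these libraries where they do the work, as an engineer would, in place of code of your own. Each camera call takes 0.05 s, during which the arm holds its last target. There are 200 camera calls.

### The job

Make the carved wooden printing block fast in the jig for carving: push it gently back until it is fully home, flat against the fence, then screw the cork foot down with the round knob nut until the cam lever bites about half-way through its swing, and then flip the lever right down so that it locks. The block must be held firmly but never crushed or shoved hard; leave the gouge on the jig and the small round block behind it where they lie.

Things in the scene. Friction and masses are not known exactly. Their poses are not given: they have to be found in the camera images.
- jig: Carving jig: beech board 190 x 350 x 18 mm fixed to the table, with a fence strip on its far (+x) side. Origin on the table straight below the clamp's foot; x towards the fence, y to the lever's side, z up. Board: x -125 to 65 mm, y -165 to 185 mm, top z = 18 mm. Fence: face at x = 47 mm, y -165 to 85 mm, top z = 36 mm.
- block: Pear-wood printing block with carved relief, 110 (x) x 120 (y) x 32 mm high, 0.22 to 0.45 kg, loose on the jig's board under the foot. Origin at the centre of its underside, axes along its sides, roughly the jig's. Starts 14 to 28 mm short of the fence, slightly turned. Home: far face along the fence, origin at jig x = -8 mm; its y (about 0) does not matter.
- clamp: Steel cam hold-down on the jig (same origin and axes): rocker arm 22 mm wide from its stand (y = 95 mm on) to y = 0, with a screw spindle and a cork foot (32 mm) over the block; foot included. Foot height is unmeasured: at the start 12 to 18 mm above the block with the lever open. After touching it presses 17 N per mm. Right when locked: 28 to 66 N; over 100 N crushes the block.
- nut_grip (a point): Centre of the knob nut on top of the arm: round, ribbed, 40 mm across, 22 mm high, axis upright within 7 degrees at jig x = y = 0; 8 mm clear above the arm on a thin collar; the 10 mm spindle sticks up 15 to 25 mm above it. Clockwise from above lowers the foot 12 mm a turn (1.9 mm a rad); friction 0.25 N m, stays put. Angle unmeasured; needs roughly 0.5 to 4.5 rad.
- lever_pivot (a point): Axis of the cam lever (jig x = 0, y = 150 mm, z = 74 mm), along jig x. Turning the lever from open lowers the foot: by 5.5 mm at 0.4 rad, 8.0 at 0.6, 10.0 at 0.8, 11.5 at 1.0, 12.5 at 1.2, 12.9 from 1.4 to 1.6. With the nut right, the foot first touches the block at a lever angle of 0.63 to 0.91 rad (about half-way).
- lever_tip (a point): Middle of the cam lever's end, 100 mm from its axis. The lever is a flat bar 16 mm wide (along jig x), forked near the axis, and 8 mm thick; its last 36 mm are a black grip 24 mm wide and 9 mm thick.
- lever (a joint): Cam lever angle, rad: 0 open, straight up; grows as it swings over to jig +y (direction from its axis: jig (0, sin, cos)); 1.6 locked, level, at its stop. Starts at 0 to 0.4. Stays where left (friction 0.05 N m), but about 13 N on the foot drives it back open at mid swing; past 1.5 it is over centre and stays. With the nut right it closes with under 6 N at the grip.
- gouge: Carving gouge, 148 mm long, wooden handle 20 mm thick, lying on the jig's board at its -y side. Origin on the board, below the steel end of the handle. To be left alone.
- spare: Small round printing block, 84 mm across and 16 mm high, lying on the table behind the fence. Origin under its centre. To be left alone.
Mind the look-alikes: they are no part of the job. What is shaped like the block but green or pink is not meant.

How it is judged:
By the outcome, as a careful person would: the job done as asked, in the order asked, and still so for the second after the job is handed in, with the robot touching nothing.
It also fails if it takes over 72 s, if anything falls off the work surface, if the arm or the gripper's body presses on something with over 40 N, if the wrist force passes 120 N, or if a joint passes its speed limit or range.

## Working session

There is one attempt and no reset: what is moved stays moved. The work goes in short steps, Python scripts to look and compute and a tool call to move; the robot and the scene stay as the last step left them, time stands still between calls to the robot, and variables do not carry over. Pictures are saved under pics/ and viewed, about 8 in all and at most 12, crops included, and the job is handed in when it is done.

Besides the shell and the picture viewer there is one more tool, called in YAML: its name, and indented under it one key for each argument. jog_arm: Moves the arm, as the interface text tells. Its arguments: {"type":"object","properties":{"moves":{"type":"array","items":{"type":"array","items":{"type":"array","items":{"type":"number"}}}},"gripper":{"type":"number"},"squeeze":{"type":"number"}},"required":["moves"]}

```bash
ls; mkdir -p pics; cat > h.py <<'E'
import numpy as np, cv2
from cell import manip
def look(name,fn=None):
    p,d=manip.camera(name)
    if fn: cv2.imwrite('pics/'+fn,p)
    return p,d
def world(name,d):
    c=manip.camera_params(name); R=cv2.Rodrigues(np.array(c['rvec'],float))[0]; t=np.array(c['tvec'],float).ravel()
    v,u=np.mgrid[:d.shape[0],:d.shape[1]]
    P=np.stack([(u-c['cx'])/c['fx']*d,(v-c['cy'])/c['fy']*d,d],-1)
    W=(P-t)@R; W[d==0]=np.nan
    return W
def proj(name,pts):
    c=manip.camera_params(name)
    K=np.array([[c['fx'],0,c['cx']],[0,c['fy'],c['cy']],[0,0,1]])
    return cv2.projectPoints(np.array(pts,float).reshape(-1,3),np.array(c['rvec'],float),np.array(c['tvec'],float),K,None)[0].reshape(-1,2)
E
python3 - <<'E'
from h import *
ps=[]
for n in('scene','top'):
    p,d=look(n,n+'0.png'); W=world(n,d); np.save(n+'.npy',W); 
print(manip.read_state())
E
```

```text
pics
{'clock': 0.1, 'joints': array([ 1.09339594e+00,  3.00431470e-01,  1.52149276e+00,  7.36184647e-06,
        1.32069416e+00, -6.65896016e-02]), 'qd': array([-0.00028282, -0.00118401, -0.00259063, -0.00047003,  0.00113768,
        0.00132115]), 'effort': array([-1.75028534e-03, -5.32655454e+01, -3.53275430e+01,  7.08151306e-02,
        2.35723250e-02, -3.96728069e-05]), 'eef_pos': array([219.54577634, 504.05855295, 223.94541654]), 'eef_rot': array([ 3.06805118,  1.56977056, -2.05515041]), 'wrist_force': array([0.03853478, 0.18374436, 0.37520549]), 'moment': array([ 0.0049808 , -0.01842732,  0.03576996]), 'finger_gap': 94.16995724092317}
```

View pics/scene0.png

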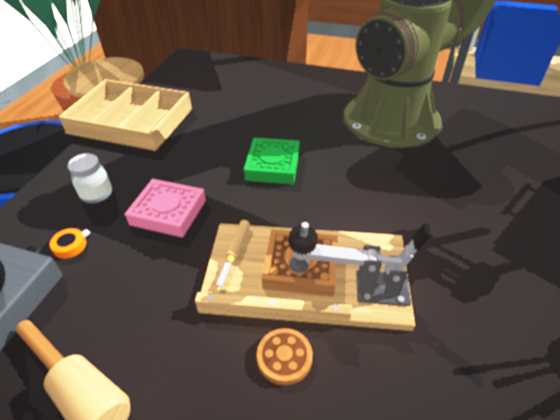

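View pics/top0.png

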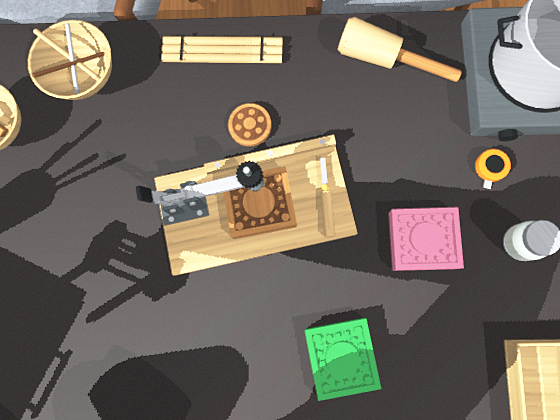

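Scene: jig at (200–415, 225–325), knob at about (303,238), lever grip at (420,237). Top: jig spans (155–355, 135–275) with knob at (250,175), lever tip at (145,195) and gouge at (325,195). Image up is world +x and image left is +y.

```bash
cat > m.py <<'E'
from h import *
def jigfit(W):
    b=W[110:300,130:380].reshape(-1,3); b=b[(b[:,2]>13)&(b[:,2]<42)]
    # drop the spare: keep largest connected group in image of 2mm raster
    g=np.round(b[:,:2]/3).astype(int); o=g.min(0); im=np.zeros(g.max(0)-o+1,np.uint8); im[tuple((g-o).T)]=1
    im=cv2.morphologyEx(im,cv2.MORPH_CLOSE,np.ones((3,3)))
    n,l,s,_=cv2.connectedComponentsWithStats(im); k=1+s[1:,4].argmax()
    b=b[l[tuple((g-o).T)]==k]
    return b,cv2.minAreaRect(b[:,:2].astype(np.float32))
def tojig(P,o,a):
    c,s=np.cos(a),np.sin(a); d=P-np.array([*o,0]); return np.stack([d[...,0]*c+d[...,1]*s,-d[...,0]*s+d[...,1]*c,d[...,2]],-1)
E
python3 - <<'E'
from m import *
W=np.load('top.npy'); b,r=jigfit(W); print(r)
pts=cv2.boxPoints(r); print(pts)
# yaw: the y axis is along the long side, pointing to +y world
e=[pts[1]-pts[0],pts[2]-pts[1]]; L=max(e,key=np.linalg.norm); L=L*np.sign(L[1]); a=np.arctan2(-L[0],L[1])
c,s=np.cos(a),np.sin(a); R=np.array([[c,-s],[s,c]]); o=np.array(r[0])-R@np.array([-30,10]); print('yaw',a,np.degrees(a),'o',o)
np.save('jig.npy',[*o,a])
for n in('top','scene'):
    J=tojig(np.load(n+'.npy'),o,a); F=J.reshape(-1,3)
    m=lambda x0,x1,y0,y1,z0,z1:F[(F[:,0]>x0)&(F[:,0]<x1)&(F[:,1]>y0)&(F[:,1]<y1)&(F[:,2]>z0)&(F[:,2]<z1)]
    q=m(-130,60,-100,100,46,56); print(n,'block',len(q)); 
    if len(q)>20: print(np.percentile(q,[1,50,99],0).round(1),cv2.minAreaRect(q[:,:2].astype(np.float32)))
    for y in range(-60,70,20):
        t=q[abs(q[:,1]-y)<8]; 
        if len(t): print(y,t[:,0].min().round(1),t[:,0].max().round(1))
    q=m(-40,40,-40,40,60,250); 
    for z in range(60,200,8):
        t=q[abs(q[:,2]-z)<4]
        if len(t)>3: print('knob',z,len(t),t.min(0).round(),t.max(0).round())
    q=m(-30,30,120,300,90,250)
    for z in range(90,200,10):
        t=q[abs(q[:,2]-z)<5]
        if len(t)>3: print('lever',z,len(t),t.min(0).round(),t.max(0).round())
    q=m(-140,50,-170,-80,22,60); print('gouge',q.min(0),q.max(0),len(q))
E
```

```text
((551.1631469726562, -87.41116333007812), (191.0785675048828, 350.4471130371094), 11.609597206115723)
[[ 422.31613   65.00107]
 [ 492.8408  -278.27643]
 [ 680.01013 -239.8234 ]
 [ 609.4855   103.4541 ]]
yaw 0.20262563 11.609592 o [582.56181258 -91.16932052]
top block 3053
[[-86.8 -59.3  46.1]
 [-41.9  -6.   50.1]
 [ 19.5  59.1  54.2]] ((-31.611759185791016, 19.51177215576172), (159.4864959716797, 110.53758239746094), 88.409423828125)
-60 -88.8 21.5
-40 -88.3 22.2
-20 -87.8 22.0
0 -87.1 -10.6
20 -86.6 0.2
40 -85.9 0.2
60 -84.9 -1.2
knob 60 4 [-16. -12.  63.] [-11.   8.  64.]
knob 68 23 [-16. -18.  65.] [-1.  6. 72.]
knob 76 58 [-16. -18.  72.] [ 3.  9. 80.]
knob 100 14 [-12.  17.  97.] [-10.  38. 103.]
knob 108 121 [-12.  20. 104.] [ 11.  40. 112.]
knob 124 26 [-21. -19. 121.] [  6.  22. 127.]
knob 132 39 [-22. -19. 128.] [ 12.  24. 136.]
knob 140 436 [-21. -18. 136.] [ 21.  25. 144.]
knob 148 20 [-17. -12. 144.] [ 10.   9. 152.]
knob 156 12 [ -6.  -1. 153.] [  3.   7. 160.]
knob 164 35 [ -6.   0. 161.] [  5.  10. 165.]
lever 90 24 [-17. 120.  90.] [ 15. 159.  95.]
lever 100 178 [-17.
[... 1118 characters left out ...]
ob 140 417 [-21. -14. 136.] [ 22.  28. 144.]
knob 148 27 [  0.   2. 144.] [  6.  13. 151.]
knob 156 29 [ -1.   4. 152.] [  5.  14. 160.]
knob 164 37 [ -5.   4. 160.] [  6.  14. 164.]
lever 90 59 [-10. 121.  90.] [ 17. 164.  95.]
lever 100 254 [-14. 120.  95.] [ 18. 167. 105.]
lever 110 93 [-18. 120. 105.] [ 17. 170. 115.]
lever 120 69 [-10. 161. 115.] [ 11. 172. 125.]
lever 130 53 [ -8. 165. 125.] [  9. 174. 135.]
lever 140 59 [-10. 167. 135.] [ 12. 178. 145.]
lever 150 73 [-11. 170. 145.] [ 13. 180. 155.]
lever 160 81 [-10. 172. 155.] [ 12. 183. 165.]
lever 170 97 [-11. 176. 165.] [ 12. 186. 172.]
gouge [-118.80615283 -157.44928961   23.95365153] [ 49.94897399 -80.49382713  40.54891378] 656
```

```bash
cat > go.py <<'E'
# go.py jx jy z tilt_deg(top leans to -jig x) spin_deg(jaw axis from jig y, ccw seen from above)
import sys
from m import *
from scipy.spatial.transform import Rotation as Ro
ox,oy,a=np.load('jig.npy')
def plan(jx,jy,z,tilt=0,spin=0,tiltx=0):
    s=manip.read_state(); R0=Ro.from_euler('xyz',s['eef_rot'])
    J=Ro.from_euler('z',a)
    best=None
    for h in(0,180):
        A=J*Ro.from_euler('x',tiltx,degrees=True)*Ro.from_euler('y',-tilt,degrees=True)*Ro.from_euler('z',spin+h,degrees=True)
        T=A*Ro.from_matrix(np.array([[0,0,-1],[0,1,0],[0,0,1]]).T@np.eye(3)) if 0 else A*Ro.from_matrix(np.column_stack([[0,0,-1],[1,0,0],[0,-1,0]]))
        v=(T*R0.inv()).as_rotvec(degrees=True)
        print('h',h,'turn',v.round(2))
    c,sn=np.cos(a),np.sin(a)
    tgt=np.array([ox+jx*c-jy*sn,oy+jx*sn+jy*c,z])
    print('tgt',tgt.round(1),'shift',(tgt-s['eef_pos']).round(1),'jig now',tojig(s['eef_pos'],(ox,oy),a).round(1),'f',s['wrist_force'].round(2),'m',s['moment'].round(3),'gap',round(s['finger_gap'],1),'t',round(s['clock'],2),'q',s['joints'].round(2))
if __name__=='__main__': plan(*map(float,sys.argv[1:]))
E
python3 go.py -105 2 43 10 0
```

```text
h 0 turn [  13.17   -1.45 -144.39]
h 180 turn [ -1.   -10.11  35.06]
tgt [ 479.3 -110.3   43. ] shift [ 259.8 -614.4 -180.9] jig now [-235.8  656.1  223.9] f [0.04 0.18 0.38] m [ 0.005 -0.018  0.036] gap 94.2 t 0.1 q [ 1.09  0.3   1.52  0.    1.32 -0.07]
```

jog_arm:
  moves:
    - [[20,-47,5,-0.08,-0.78,2.7],[20,-47,5,-0.08,-0.78,2.7],[20,-47,5,-0.08,-0.78,2.7],[20,-47,5,-0.08,-0.78,2.7],[20,-47,5,-0.08,-0.78,2.7]]
  gripper: 0.2

```text
clock: 0.6
eef_pos: [315.2, 272.7, 245.0]
eef_rot: [-1.488, 1.503, -0.077]
wrist_force: [1.7, 0.1, 1.1]
finger_gap: 58.4
```

jog_arm:
  moves:
    - [[20,-47,0,-0.08,-0.78,2.7],[20,-47,0,-0.08,-0.78,2.7],[20,-47,0,-0.08,-0.78,2.7],[20,-47,0,-0.08,-0.78,2.7],[20,-47,0,-0.08,-0.78,2.7]]

```text
clock: 1.1
eef_pos: [410.7, 41.5, 245.8]
eef_rot: [-1.569, 1.429, 0.09]
wrist_force: [0.9, 1.2, 0.2]
finger_gap: 56.3
```

```bash
python3 go.py -105 2 43 10 0
```

```text
h 0 turn [  27.05    3.98 -171.36]
h 180 turn [ 0.26 -1.88  6.55]
tgt [ 479.3 -110.3   43. ] shift [  68.7 -151.8 -202.8] jig now [-141.7  164.5  245.8] f [0.87 1.25 0.17] m [0.078 0.035 0.058] gap 56.3 t 1.1 q [ 0.   -0.12  1.93  0.01  1.19 -1.66]
```

jog_arm:
  moves:
    - [[17,-38,0,0,-0.45,1.6],[17,-38,0,0,-0.45,1.6],[17,-38,0,0,-0.45,1.6],[17,-38,0,0,-0.45,1.6],[0,0,-40,0,0,0]]

```text
clock: 1.6
eef_pos: [482.2, -123.3, 208.6]
eef_rot: [-1.625, 1.389, 0.147]
wrist_force: [0.8, 0.4, -1.2]
finger_gap: 56.1
```

jog_arm:
  moves:
    - [[0,0,-40,0,0,0],[0,0,-40,0,0,0],[0,0,-30,0,0,0],[0,0,-25,0,0,0],[0,0,0,0,0,0]]

```text
clock: 2.1
eef_pos: [478.8, -124.3, 63.7]
eef_rot: [-1.604, 1.396, 0.164]
wrist_force: [-0.2, 0.6, 0.0]
finger_gap: 56.5
```

```bash
python3 go.py -105 2 43 10 0
```

```text
h 0 turn [  30.69    5.69 -177.  ]
h 180 turn [0.33 0.06 0.33]
tgt [ 479.3 -110.3   43. ] shift [  0.5  14.  -20.7] jig now [-108.3  -11.6   63.7] f [-0.16  0.55  0.03] m [0.032 0.055 0.02 ] gap 56.5 t 2.1 q [-0.37  0.31  1.94  0.13  0.75 -2.23]
```

jog_arm:
  moves:
    - [[0,14,-20,0.3,0,0.3],[0,0,0,0,0,0],[3.9,0.8,0,0,0,0],[3.9,0.8,0,0,0,0],[2,0.4,0,0,0,0]]

```text
clock: 2.6
eef_pos: [491.6, -109.5, 48.7]
eef_rot: [-1.589, 1.391, 0.184]
wrist_force: [-0.0, 0.2, 0.1]
finger_gap: 56.3
```

```bash
python3 go.py -76 2 43 10 0
```

```text
h 0 turn [  31.11    6.08 -177.17]
h 180 turn [0.13 0.32 0.04]
tgt [ 507.7 -104.5   43. ] shift [16.2  5.  -5.7] jig now [-92.8   0.4  48.7] f [-0.04  0.19  0.11] m [ 0.001  0.262 -0.001] gap 56.3 t 2.6 q [-0.34  0.36  1.92  0.14  0.71 -2.21]
```

jog_arm:
  moves:
    - [[2,0.4,-1,0,0,0],[2,0.4,-1,0,0,0],[2,0.4,-1,0,0,0],[2,0.4,-1,0,0,0],[0,0,0,0,0,0]]

```text
clock: 3.1
eef_pos: [501.1, -108.5, 46.1]
eef_rot: [-1.596, 1.389, 0.177]
wrist_force: [-0.8, 0.4, 0.8]
finger_gap: 56.3
```

```bash
python3 go.py -76 2 43 10 0; python3 - <<'E'
from m import *
p,d=look('top'); ox,oy,a=np.load('jig.npy'); J=tojig(world('top',d),(ox,oy),a).reshape(-1,3)
q=J[(abs(J[:,2]-50)<4)&(abs(J[:,1])<65)&(J[:,0]>-100)&(J[:,0]<45)]
for y in(-50,-40,40,50): t=q[abs(q[:,1]-y)<5]; print(y,t[:,0].min(),t[:,0].max())
E
```

```text
h 0 turn [  31.29    6.   -177.14]
h 180 turn [0.18 0.43 0.06]
tgt [ 507.7 -104.5   43. ] shift [ 6.6  4.  -3.1] jig now [-83.3  -0.6  46.1] f [-0.83  0.44  0.81] m [0.007 0.257 0.003] gap 56.3 t 3.1 q [-0.33  0.38  1.9   0.13  0.71 -2.2 ]
-50 -51.25449924630344 37.687976897305006
-40 -51.02421691216981 37.58689620391264
40 -11.383518182249443 38.014876169838516
50 -16.89154595537879 37.81858017750725
```

jog_arm:
  moves:
    - [[1.5,0.4,0,0,0,0],[1.5,0.4,0,0,0,0],[1.5,0.4,0,0,0,0],[1,0.3,0,0,0,0],[0,0,0,0,0,0]]

```text
clock: 3.65
eef_pos: [506.8, -106.9, 46.1]
eef_rot: [-1.596, 1.39, 0.177]
wrist_force: [-0.7, -1.1, 1.6]
finger_gap: 56.6
```

jog_arm:
  moves:
    - [[0.7,0.2,0,0,0,0],[0.7,0.2,0,0,0,0],[0.7,0.2,0,0,0,0]]

```text
clock: 3.95
eef_pos: [509.0, -106.3, 46.1]
eef_rot: [-1.596, 1.39, 0.177]
wrist_force: [-2.0, -0.9, 1.7]
finger_gap: 56.3
```

```bash
python3 go.py -74 2 43 10 0
```

```text
h 0 turn [  31.24    6.   -177.15]
h 180 turn [0.18 0.41 0.06]
tgt [ 509.7 -104.1   43. ] shift [ 0.7  2.2 -3.1] jig now [-75.1   0.   46.1] f [-1.99 -0.91  1.69] m [-0.072  0.38   0.055] gap 56.3 t 3.95 q [-0.32  0.39  1.88  0.13  0.71 -2.18]
```

Nearly home; small steps with force watched.

jog_arm:
  moves:
    - [[0.4,0.1,0,0,0,0],[0.4,0.1,0,0,0,0]]

```text
clock: 4.15
eef_pos: [509.6, -106.1, 46.0]
eef_rot: [-1.595, 1.39, 0.178]
wrist_force: [-6.7, -2.8, 4.7]
finger_gap: 56.5
```

jog_arm:
  moves:
    - [[0.4,0.1,0,0,0,0],[0.4,0.1,0,0,0,0]]

```text
clock: 4.35
eef_pos: [509.7, -106.1, 45.9]
eef_rot: [-1.594, 1.392, 0.179]
wrist_force: [-7.3, -2.1, 5.2]
finger_gap: 56.2
```

```bash
python3 go.py -74 2 43 10 0
```

```text
h 0 turn [  31.02    5.99 -177.2 ]
h 180 turn [0.18 0.26 0.04]
tgt [ 509.7 -104.1   43. ] shift [-0.   2.  -2.9] jig now [-74.4   0.1  45.9] f [-7.34 -2.11  5.19] m [-0.346  1.18  -0.073] gap 56.2 t 4.35 q [-0.32  0.39  1.88  0.13  0.72 -2.18]
```

jog_arm:
  moves:
    - [[0.5,0.1,0,0,0,0],[0.3,0.1,0,0,0,0]]

```text
clock: 4.55
eef_pos: [509.7, -106.1, 45.9]
eef_rot: [-1.591, 1.394, 0.182]
wrist_force: [-4.8, -1.0, 4.5]
finger_gap: 56.4
```

```bash
python3 go.py -74 2 43 10 0; python3 - <<'E'
from m import *
p,d=look('top','top1.png'); q,e=look('scene','sc1.png')
a=cv2.resize(p[130:270,150:350],None,fx=4,fy=4,interpolation=cv2.INTER_CUBIC)[:, :]; b=cv2.resize(q[215:335,195:440],None,fx=3.2,fy=3.2,interpolation=cv2.INTER_CUBIC)
cv2.imwrite('pics/c1.png',b)
ox,oy,g=np.load('jig.npy')
for n,D in(('top',d),('scene',e)):
    J=tojig(world(n,D),(ox,oy),g).reshape(-1,3); t=J[(J[:,2]>46)&(J[:,2]<54)&(abs(J[:,1])<65)&(J[:,0]>-100)&(J[:,0]<60)]
    for y in(-50,-35,-20,20,35,50):
        k=t[abs(t[:,1]-y)<6]; print(n,y,k[:,0].max().round(1))
E
```

```text
h 0 turn [  30.84    6.   -177.23]
h 180 turn [0.18 0.14 0.04]
tgt [ 509.7 -104.1   43. ] shift [ 0.   2.  -2.9] jig now [-74.4   0.1  45.9] f [-4.76 -0.97  4.46] m [-0.314  0.97  -0.067] gap 56.4 t 4.55 q [-0.32  0.39  1.88  0.13  0.72 -2.18]
top -50 47.2
top -35 46.6
top -20 46.4
top 20 46.9
top 35 47.3
top 50 47.2
scene -50 47.1
scene -35 47.8
scene -20 47.9
scene 20 47.3
scene 35 48.6
scene 50 47.3
```

View pics/c1.png

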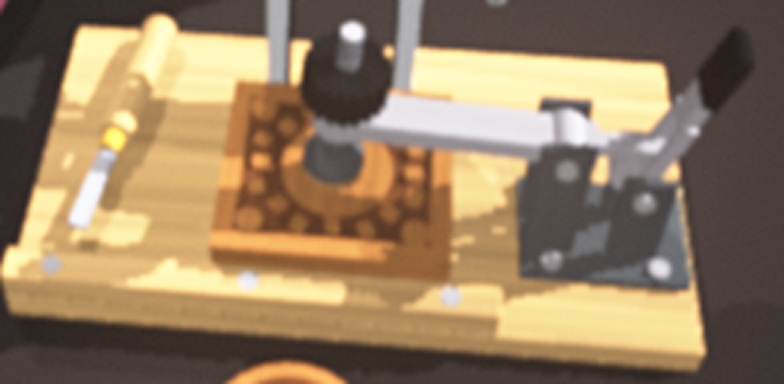

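Block lies flat against the fence: its far edge runs evenly along it in the crop, and depth puts it at x≈47 across y. Next I back off and measure the knob tilt and foot gap.

jog_arm:
  moves:
    - [[-10,-2,0,0,0,0],[-15,-3,0,0,0,0],[-10,-2,30,0,0,0],[0,0,50,0,0,0],[0,0,50,0,0,0]]
  gripper: 1

```text
clock: 5.15
eef_pos: [468.2, -112.1, 173.1]
eef_rot: [-1.554, 1.404, 0.219]
wrist_force: [0.3, 0.3, 0.1]
finger_gap: 92.6
```

```bash
cat > gap.py <<'E'
from m import *
import sys
ox,oy,a=np.load('jig.npy')
def run(tag):
    p,d=look('scene','sc_%s.png'%tag); J=tojig(world('scene',d),(ox,oy),a); F=J.reshape(-1,3)
    T=tojig(world('top',look('top')[1]),(ox,oy),a).reshape(-1,3)
    for n,X in(('scene',F),('top',T)):
        for y in(30,45,60,75): 
            t=X[(abs(X[:,1]-y)<5)&(abs(X[:,0])<9)&(X[:,2]>95)&(X[:,2]<125)]; print(n,'arm',y,len(t),np.median(t[:,2]).round(2) if len(t) else '')
        t=X[(abs(X[:,0])<18)&(abs(X[:,1]-5)<20)&(X[:,2]>137)&(X[:,2]<148)]; print('knobtop',len(t),((t.min(0)+t.max(0))/2).round(1),np.median(t,0).round(1))
        t=X[(abs(X[:,0])<18)&(abs(X[:,1]-5)<20)&(X[:,2]>158)&(X[:,2]<175)]; print('spindle top',len(t),np.median(t,0).round(1))
        t=X[(X[:,2]>135)&(abs(X[:,0])<16)&(X[:,1]>150)&(X[:,1]<260)]; t=np.median(t,0); print('lever',np.arctan2(t[1]-150,t[2]-74).round(3))
    # foot edge: column of depth-derived heights through the foot front
    u,v=proj('scene',[[ox+16*np.cos(a),oy+16*np.sin(a),60]])[0]; print('foot px',u,v)
    u=int(round(u))
    for r in range(int(v)-12,int(v)+16,1): print(r,J[r,u].round(1),J[r,u-4].round(1),p[r,u])
run(sys.argv[1])
E
python3 gap.py a; python3 go.py 0 3 138 0 25 -5
```

```text
scene arm 30 61 108.34
scene arm 45 63 107.85
scene arm 60 60 106.69
scene arm 75 64 105.5
knobtop 371 [  0.2   5.5 142.3] [  4.2   5.7 140.3]
spindle top 45 [  1.6   9.2 162. ]
lever 0.295
top arm 30 56 108.96
top arm 45 59 107.82
top arm 60 59 106.46
top arm 75 58 105.2
knobtop 398 [1.000e-01 4.800e+00 1.421e+02] [ -2.3   2.4 140.8]
spindle top 39 [ -0.8   4.6 162.8]
lever 0.238
foot px 296.4726686582387 274.49266612323146
262 [ 6.5 -1.8 80.2] [ 3.8 -8.4 75.9] [76 79 88]
263 [ 6.  -1.8 77. ] [ 6.4 -8.2 76.7] [79 82 90]
264 [ 7.9 -1.7 76.8] [ 7.2 -8.1 75.2] [81 83 92]
265 [10.3 -1.5 77.3] [ 8.5 -8.  74.2] [82 84 91]
266 [11.2 -1.4 76. ] [ 9.7 -7.9 73.2] [83 85 93]
267 [13.4 -1.2 76.2] [12.3 -7.7 73.9] [86 88 95]
268 [13.5 -1.2 73.7] [10.9 -7.7 69.5] [82 85 92]
269 [14.2 -1.1 72.1] [11.  -7.7 67. ] [80 82 88]
270 [15.9 -1.  71.7] [12.4 -7.6 66.2] [75 79 89]
271 [14.6 -1.  67.3] [11.  -7.7 61.7] [ 71  85 105]
272 [15.7 -0.9 66.1] [ 4.3 -8.1 49.9] [ 68  96 129]
273 [14.9 -0.9 62.4] [ 6.  -7.9 49.5] [ 67 104 146]
274 [ 8.9 -1.1 51.7] [ 8.2 -7.7 49.8] [ 62 103 152]
275 [10.4 -1.  50.9] [
[... 307 characters left out ...]
.8] [19.4 -6.8 46.1] [ 54  92 142]
282 [22.  -0.1 47.8] [22.  -6.6 46.8] [ 50  85 132]
283 [21.4 -0.1 44.1] [23.6 -6.5 46.3] [ 52  85 132]
284 [25.7  0.2 47.5] [25.2 -6.3 45.9] [ 53  90 141]
285 [27.2  0.3 46.9] [28.2 -6.1 47.3] [ 53  94 147]
286 [31.6  0.6 50.4] [27.9 -6.1 44.2] [ 53  91 142]
287 [31.5  0.6 47.5] [32.4 -5.8 47.9] [ 51  85 133]
288 [32.8  0.7 46.5] [32.9 -5.7 45.8] [ 57  99 156]
289 [36.3  0.9 48.9] [37.6 -5.4 49.9] [ 79 142 218]
h 0 turn [  12.75   -1.4  -154.12]
h 180 turn [-9.03  9.46 24.51]
tgt [582.  -88.2 138. ] shift [110.9  24.8 -39.9] jig now [-113.7    1.1  177.9] f [ 0.67 -0.03 -0.8 ] m [ 0.039 -0.011 -0.009] gap 94.0 t 5.25 q [-0.36  0.12  1.87  0.11  1.01 -2.18]
```

```bash
cat > foot.py <<'E'
from m import *
import sys
ox,oy,a=np.load('jig.npy'); fn=sys.argv[1]
c=manip.camera_params('scene'); R=cv2.Rodrigues(np.array(c['rvec'],float))[0]; C=-R.T@np.array(c['tvec'],float).ravel()
def zat(u,v,x):
    dr=R.T@np.array([(u-c['cx'])/c['fx'],(v-c['cy'])/c['fy'],1.]); P=tojig(np.stack([C,C+dr]),(ox,oy),a); k=(x-P[0,0])/(P[1,0]-P[0,0]); return P[0]+k*(P[1]-P[0])
for v in(270.5,271.5,272.5,273.5,274.5,276.5,278.5,280.5,282.5): print(v,zat(296.5,v,16).round(1))
print('block far top edge if z=50 x=47:')
p=cv2.imread(fn); cv2.imwrite('pics/foot_%s'%fn.split('/')[-1],cv2.resize(p[225:300,260:340],None,fx=8,fy=8,interpolation=cv2.INTER_NEAREST))
c0,s0=np.cos(a),np.sin(a)
print(proj('scene',[[ox+47*c0,oy+47*s0,50],[ox-63*c0-40*-s0*-1,oy,50]]))
E
python3 foot.py pics/sc_a.png
```

```text
270.5 [16.  -0.2 70.6]
271.5 [16.  -0.1 68. ]
272.5 [16.  -0.1 65.3]
273.5 [16.  -0.  62.7]
274.5 [16.  0. 60.]
276.5 [16.   0.1 54.6]
278.5 [16.   0.2 49.1]
280.5 [16.   0.4 43.6]
282.5 [16.   0.5 38. ]
block far top edge if z=50 x=47:
[[294.92030015 294.2287327 ]
 [307.76862553 239.82885029]]
```

View pics/foot_sc_a.png

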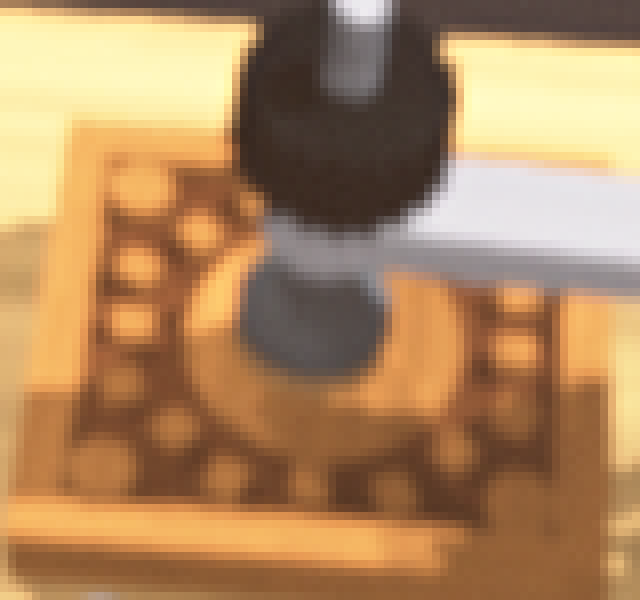

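jog_arm:
  moves:
    - [[0,0,40,-1.3,1.35,3.5],[25,5,20,-1.3,1.35,3.5],[30,7,0,-1.3,1.35,3.5],[30,7,0,-1.3,1.35,3.5],[25,6,0,-1.3,1.35,3.5]]
  gripper: 1

```text
clock: 5.75
eef_pos: [580.9, -88.2, 241.3]
eef_rot: [-2.791, 1.494, -0.699]
wrist_force: [-0.5, -0.1, 0.3]
finger_gap: 93.9
```

```bash
python3 go.py 0 4 138 0 25 -4
```

```text
h 0 turn [   6.21   -9.97 -172.78]
h 180 turn [-1.33  2.96  6.61]
tgt [581.8 -87.3 138. ] shift [   0.9    1.  -103.3] jig now [ -1.1   3.2 241.3] f [-0.49 -0.12  0.28] m [0.038 0.115 0.028] gap 93.9 t 5.75 q [-0.2   0.34  1.44 -0.04  1.3  -2.28]
```

jog_arm:
  moves:
    - [[1,0.5,-30,-1.3,3,6.6],[0,0,-30,0,0,0],[0,0,-20,0,0,0],[0,0,0,0,0,0]]

```text
clock: 6.15
eef_pos: [582.9, -86.0, 155.1]
eef_rot: [2.636, 1.502, -1.426]
wrist_force: [0.3, -0.3, 0.0]
finger_gap: 93.9
```

```bash
python3 go.py 0 4.5 138 0 25 -4
```

```text
h 0 turn [ -2.14  12.18 178.92]
h 180 turn [-0.04 -0.28 -0.64]
tgt [581.7 -86.8 138. ] shift [ -1.2  -0.7 -17.1] jig now [  1.3   5.  155.1] f [ 0.35 -0.27  0.04] m [ 0.169  0.022 -0.025] gap 93.9 t 6.15 q [-0.18  0.44  1.5  -0.07  1.18 -2.38]
```

jog_arm:
  moves:
    - [[-1.2,-0.7,-9,0,-0.3,-0.6],[0,0,-8,0,0,0],[0,0,0,0,0,0]]

```text
clock: 6.45
eef_pos: [581.6, -87.1, 138.3]
eef_rot: [2.745, 1.501, -1.33]
wrist_force: [0.1, -0.7, -0.1]
finger_gap: 94.0
```

jog_arm:
  moves:
    - [[0,0,0,0,0,0],[0,0,0,0,0,0],[0,0,0,0,0,0],[0,0,0,0,0,0],[0,0,0,0,0,0]]
  gripper: -0.3
  squeeze: 25

```text
clock: 6.95
eef_pos: [582.5, -87.5, 140.9]
eef_rot: [2.797, 1.499, -1.278]
wrist_force: [-0.6, 0.4, -0.2]
finger_gap: 57.2
```

```bash
python3 go.py 0 4.5 138 0 25 -4
```

```text
h 0 turn [   3.12  -12.29 -179.47]
h 180 turn [-0.    0.38  0.05]
tgt [581.7 -86.8 138. ] shift [-0.8  0.7 -2.9] jig now [  0.6   3.6 140.9] f [-0.58  0.43 -0.15] m [0.098 0.036 0.001] gap 57.2 t 6.95 q [-0.18  0.45  1.52 -0.07  1.14 -2.36]
```

jog_arm:
  moves:
    - [[-0.5,0.5,-2,0,0,0],[0,0,-0.5,0,0,0],[0,0,0,0,0,0],[0,0,0,0,0,0],[0,0,0,0,0,0]]
  gripper: -0.5

```text
clock: 7.45
eef_pos: [581.3, -86.3, 137.4]
eef_rot: [2.774, 1.501, -1.3]
wrist_force: [-0.5, -0.3, -0.3]
finger_gap: 39.9
```

```bash
python3 go.py 0 4.5 138 0 25 -4
```

```text
h 0 turn [   2.94  -12.2  -179.5 ]
h 180 turn [-0.06  0.27  0.04]
tgt [581.7 -86.8 138. ] shift [ 0.3 -0.5  0.6] jig now [ -0.2   5.1 137.4] f [-0.49 -0.32 -0.3 ] m [ 0.217  0.04  -0.12 ] gap 39.9 t 7.45 q [-0.18  0.45  1.53 -0.07  1.13 -2.36]
```

jog_arm:
  moves:
    - [[0,0,0,0.1,-0.55,-8],[0,0,0,0.1,-0.55,-8],[0,0,0,0.1,-0.55,-8],[0,0,0,0.1,-0.55,-8],[0,0,0,0.1,-0.55,-8]]

```text
clock: 7.95
eef_pos: [581.1, -85.5, 137.2]
eef_rot: [-2.815, 1.498, -1.328]
wrist_force: [-0.3, 2.8, -0.5]
finger_gap: 39.4
```

```bash
python3 go.py 0 4.5 138 0 25 -4
```

```text
h 0 turn [   2.23   -9.51 -138.25]
h 180 turn [-0.55  3.05 41.29]
tgt [581.7 -86.8 138. ] shift [ 0.6 -1.3  0.8] jig now [ -0.3   5.9 137.2] f [-0.31  2.77 -0.54] m [0.471 0.13  0.203] gap 39.4 t 7.95 q [-0.18  0.45  1.53 -0.07  1.13 -1.64]
```

jog_arm:
  moves:
    - [[0.1,-0.3,0.1,0.1,-0.55,-8],[0.1,-0.3,0.1,0.1,-0.55,-8],[0.1,-0.3,0.1,0.1,-0.55,-8],[0,-0.2,0,0.1,-0.55,-8],[0,-0.2,0,0.1,-0.55,-8]]

```text
clock: 8.45
eef_pos: [581.4, -84.7, 137.1]
eef_rot: [-2.113, 1.499, -1.353]
wrist_force: [0.5, 3.7, -0.8]
finger_gap: 39.3
```

jog_arm:
  moves:
    - [[0,0,0,0.1,-0.55,-8],[0,0,0,0.1,-0.55,-8],[0,0,0,0.1,-0.55,-8],[0,0,0,0.1,-0.55,-8],[0,0,0,0.1,-0.55,-8]]

```text
clock: 8.95
eef_pos: [582.1, -84.3, 137.3]
eef_rot: [-1.396, 1.497, -1.364]
wrist_force: [1.5, 1.2, -1.7]
finger_gap: 39.5
```

```bash
python3 go.py 0 4.5 138 0 25 -4; python3 gap.py b | grep -v '^[a-z]'; python3 foot.py pics/sc_b.png | head -0
```

```text
h 0 turn [  1.01  -3.82 -55.1 ]
h 180 turn [ -1.7    8.8  124.44]
tgt [581.7 -86.8 138. ] shift [-0.5 -2.5  0.7] jig now [  1.    6.8 137.3] f [ 1.54  1.24 -1.65] m [0.217 0.152 0.278] gap 39.5 t 8.95 q [-0.18  0.45  1.52 -0.08  1.14 -0.18]
262 [ 6.2 -1.8 79.8] [ 0.2 -8.6 71.4] [79 82 89]
263 [ 4.1 -1.9 74.4] [ 2.3 -8.5 71.4] [76 78 84]
264 [ 6.7 -1.7 75.3] [ 3.2 -8.4 70. ] [75 77 85]
265 [ 6.9 -1.7 72.9] [ 5.4 -8.2 70.2] [76 78 86]
266 [ 6.9 -1.6 70.3] [ 7.6 -8.  70.4] [80 81 88]
267 [ 9.1 -1.5 70.6] [ 8.8 -7.9 69.3] [84 85 91]
268 [11.5 -1.3 71.1] [ 8.3 -7.9 66.1] [86 89 93]
269 [11.9 -1.2 69. ] [11.5 -7.7 67.6] [85 87 92]
270 [12.3 -1.2 66.9] [12.2 -7.6 65.9] [83 84 90]
271 [13.2 -1.1 65.4] [10.8 -7.7 61.4] [81 81 87]
272 [14.7 -0.9 64.9] [12.8 -7.5 61.5] [76 79 87]
273 [15.4 -0.9 63.1] [11.1 -7.6 56.5] [ 71  83 102]
274 [15.3 -0.8 60.3] [ 9.2 -7.7 51.2] [ 70  97 130]
275 [14.3 -0.8 56.2] [11.2 -7.5 51.1] [ 67 103 144]
276 [11.8 -0.9 50.1] [12.4 -7.4 50.1] [ 62 101 149]
277 [15.9 -0.6 53. ] [14.2 -7.3 49.8] [ 59  99 149]
278 [16.3 -0.6 50.9] [16.1 -7.1 49.6] [ 57  98 148]
279 [17.6 -0.5 49.9] [19.2 -6.9 51.2] [ 59  99 149]
280 [20.4 -0.3 51. ] [18.7 -6.9 47.7] [ 57  97 147]
281 [19.9 -0.2 47.6] [19.6 -6.8 46.2] [ 53  91 139]
282 [21.7 -0.1 47.3] [21.1 -6.7 45.7] [ 51  85 130]
283 [23.2  0.  46.7] [23.1 -6.5 45.7] [ 48  82 128]
284 [25.5  0.2 47.3] [25.3 -6.3 46. ] [ 53  90 138]
285 [27.7  0.3 47.6] [27.4 -6.2 46.3] [ 55  93 146]
286 [31.4  0.6 50.2] [28.9 -6.  45.7] [ 54  90 140]
287 [31.9  0.6 48. ] [31.6 -5.8 46.8] [ 49  82 129]
288 [32.   0.7 45.5] [33.5 -5.7 46.7] [ 56  97 153]
289 [37.7  1.  50.9] [38.  -5.3 50.5] [ 79 142 217]
  return _methods._mean(a, axis=axis, dtype=dtype,
  ret = um.true_divide(
Exception ignored on flushing sys.stdout:
BrokenPipeError: [Errno 32] Broken pipe
```

View pics/foot_sc_b.png

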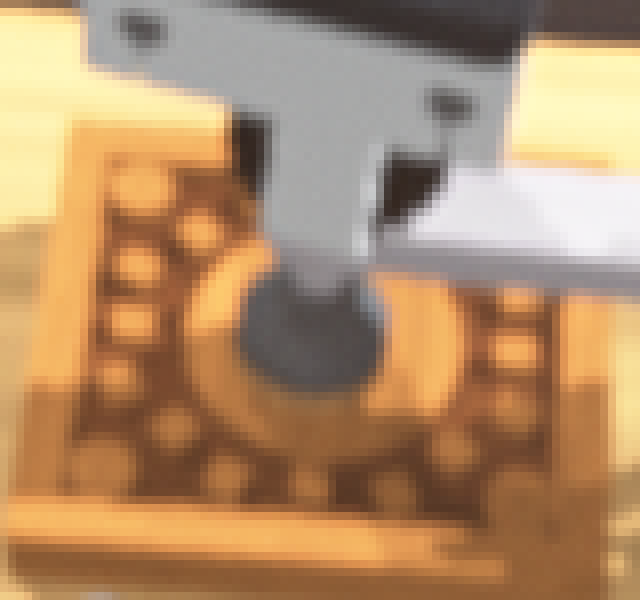

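jog_arm:
  moves:
    - [[0,0,0,0.1,-0.55,-8],[0,0,0,0.1,-0.55,-8],[0,0,0,0.1,-0.55,-8],[0,0,0,0.1,-0.55,-8],[0,0,0,0,0,0]]

```text
clock: 9.55
eef_pos: [582.8, -84.3, 137.5]
eef_rot: [-0.858, 1.496, -1.377]
wrist_force: [1.9, 0.7, -2.2]
finger_gap: 39.5
```

jog_arm:
  moves:
    - [[0,0,0,0.1,-0.55,-8],[0,0,0,0.1,-0.55,-8],[0,0,0,0.1,-0.55,-8],[0,0,0,0.1,-0.55,-8],[0,0,0,0,0,0]]

```text
clock: 10.05
eef_pos: [583.3, -84.6, 137.8]
eef_rot: [-0.334, 1.496, -1.394]
wrist_force: [0.6, -0.6, -0.8]
finger_gap: 39.2
```

```bash
python3 go.py 0 4.5 138 0 25 -4
```

```text
h 0 turn [0.2  0.47 7.33]
h 180 turn [   2.38  -12.25 -172.21]
tgt [581.7 -86.8 138. ] shift [-1.7 -2.2  0.2] jig now [  2.1   6.3 137.8] f [ 0.6  -0.59 -0.79] m [ 0.62   0.232 -0.253] gap 39.2 t 10.05 q [-0.18  0.46  1.52 -0.08  1.14  0.91]
```

jog_arm:
  moves:
    - [[0,0,0,0,0,0],[0,0,0,0,0,0],[0,0,0,0,0,0],[0,0,15,0,0,0],[0,0,50,0,0,0]]
  gripper: 0.6

```text
clock: 10.55
eef_pos: [580.9, -84.6, 199.5]
eef_rot: [-0.494, 1.498, -1.531]
wrist_force: [0.6, -0.1, 0.1]
finger_gap: 74.3
```

```bash
python3 go.py 0 135 215 0 90 0
```

```text
h 0 turn [ 3.5   2.72 71.02]
h 180 turn [   2.97   -3.83 -108.9 ]
tgt [555.4  41.1 215. ] shift [-25.5 125.7  15.5] jig now [ -0.3   6.8 199.5] f [ 0.63 -0.15  0.1 ] m [-0.054  0.104  0.03 ] gap 74.3 t 10.55 q [-0.18  0.4   1.45 -0.07  1.28  0.88]
```

jog_arm:
  moves:
    - [[0,0,30,0.4,0.3,7.9],[-5,25,0,0.4,0.3,7.9],[-5,25,0,0.4,0.3,7.9],[-5,25,0,0.4,0.3,7.9],[-5,25,0,0.4,0.3,7.9]]
  gripper: -1

```text
clock: 11.05
eef_pos: [562.3, 15.8, 244.8]
eef_rot: [-0.418, 1.532, -0.739]
wrist_force: [0.0, -0.6, 0.6]
finger_gap: 38.6
```

jog_arm:
  moves:
    - [[-5,20,0,0.4,0.3,7.9],[0,0,0,0.4,0.3,7.9],[0,0,0,0.4,0.3,7.9],[0,0,0,0.4,0.3,7.9],[0,0,0,0,0,0]]

```text
clock: 11.55
eef_pos: [556.6, 40.1, 252.1]
eef_rot: [0.553, 1.548, 0.823]
wrist_force: [-0.0, -0.5, -0.2]
finger_gap: 1.1
```

```bash
python3 gap.py c | grep -E 'lever|^27'; python3 go.py 0 145 176 0 90 0
```

```text
lever 0.044
lever 0.028
270 [12.6 -1.1 67.3] [11.6 -7.6 65.1] [85 88 96]
271 [13.7 -1.  66.1] [11.2 -7.6 61.9] [84 86 94]
272 [14.4 -1.  64.4] [12.8 -7.5 61.4] [84 85 92]
273 [14.2 -0.9 61.5] [12.4 -7.5 58.2] [77 81 91]
274 [14.5 -0.9 59.2] [12.4 -7.5 55.5] [ 73  88 108]
275 [15.6 -0.8 57.9] [11.3 -7.5 51.3] [ 72 100 135]
276 [15.1 -0.7 54.6] [13.2 -7.4 51.2] [ 69 106 149]
277 [13.4 -0.8 49.5] [15.1 -7.2 51.1] [ 64 105 153]
278 [16.7 -0.6 51.4] [17.  -7.  50.9] [ 60 102 153]
279 [17.9 -0.4 50.3] [18.7 -6.9 50.5] [ 59 101 153]
h 0 turn [-0.93  0.95 -3.43]
h 180 turn [ -1.46  -1.43 176.56]
tgt [553.4  50.9 176. ] shift [ -3.2  10.8 -75.8] jig now [  1.  133.8 251.8] f [-0.26 -0.11 -0.28] m [-0.054  0.036 -0.001] gap 0.6 t 11.65 q [-0.    0.29  1.47  0.02  1.37 -0.27]
  return _methods._mean(a, axis=axis, dtype=dtype,
  ret = um.true_divide(
```

jog_arm:
  moves:
    - [[-3,11,0,-0.9,0.9,-3.4],[0,0,-40,0,0,0],[0,0,-36,0,0,0],[0,0,0,0,0,0]]

```text
clock: 12.05
eef_pos: [553.8, 51.3, 176.5]
eef_rot: [-0.424, 1.566, -0.238]
wrist_force: [0.7, -0.4, 0.4]
finger_gap: 0.2
```

```bash
cat > lev.py <<'E'
# lever angle from both cameras: straight line fit to the bar beyond r=45 mm, then the plan for the finger corner at angle th
from m import *
import go,sys
ox,oy,a=np.load('jig.npy')
def ang(excl=None,n0=1):
    for n in('scene','top'):
        p,d=look(n); F=tojig(world(n,d),(ox,oy),a).reshape(-1,3)
        y,z=F[:,1]-150,F[:,2]-74; r=np.hypot(y,z); t=np.arctan2(y,z)
        tc=tojig(manip.read_state()['eef_pos'],(ox,oy),a)
        fing=(abs(F[:,1]-tc[1])<11)&(F[:,2]>tc[2]-22)
        k=(r>55)&(r<101)&(t>0)&(t<1.7)&(abs(F[:,0])<11)&~fing
        print(n,k.sum(),'ang pcts',np.percentile(t[k],[5,25,50,75,95]).round(3) if k.sum()>3 else '')
ang()
th=float(sys.argv[1])
cy=150+85*np.sin(th)-4.5*np.cos(th); cz=74+85*np.cos(th)+4.5*np.sin(th)
go.plan(0,cy-8,cz+19,0,90,0)
E
python3 lev.py 0.35
```

```text
scene 299 ang pcts [0.398 0.406 0.411 0.421 0.489]
top 0 ang pcts 
h 0 turn [0.05 0.64 0.89]
h 180 turn [ 1.000e+00 -8.000e-02 -1.791e+02]
tgt [549.   72.3 174.4] shift [-6.6 21.1 -6.5] jig now [  2.2 144.9 180.9] f [-0.44  0.43  1.07] m [-0.1    0.041  0.011] gap 0.5 t 12.15 q [ 0.03  0.35  1.56 -0.    1.22 -0.16]
```

```bash
python3 - <<'E'
from h import *
p,d=look('scene'); cv2.imwrite('pics/d.png',cv2.resize(p[160:310,330:480],None,fx=4,fy=4,interpolation=cv2.INTER_CUBIC))
E
```

```text
(no output)
```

View pics/d.png

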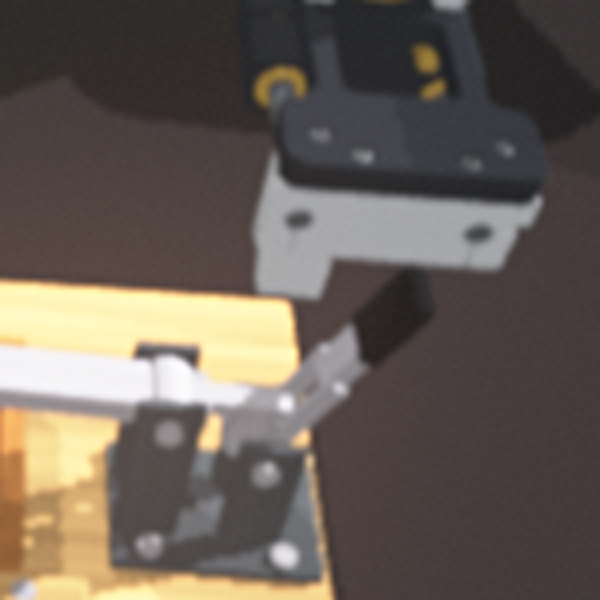

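```bash
python3 - <<'E'
from h import *
from scipy.spatial.transform import Rotation as Ro
s=manip.read_state(); R=Ro.from_euler('xyz',s['eef_rot']).as_matrix(); print(R.round(2)); p=s['eef_pos']
pts=[p,p+19*R[:,0],p+19*R[:,0]+8*R[:,1],p+19*R[:,0]-8*R[:,1],p+19*R[:,0]+12*R[:,2],p+19*R[:,0]-12*R[:,2],p-78*R[:,0]]
print(((proj('scene',pts)-[330,160])*4).round())
m=np.load('jig.npy'); from m import tojig
_,d=look('scene'); J=tojig(world('scene',d),m[:2],m[2])
for v,u in((290,290),(270,290),(240,290),(225,400),(260,400),(262,490),(200,500),(150,400),(320,390),(285,415)): print((u,v),J[160+v//4,330+u//4].round(0))
E
```

```text
[[ 0.01 -0.19  0.98]
 [-0.    0.98  0.19]
 [-1.   -0.    0.01]]
[[289. 250.]
 [278. 287.]
 [301. 289.]
 [256. 285.]
 [281. 312.]
 [275. 263.]
 [339.  79.]]
(290, 290) [ 14. 145. 175.]
(290, 270) [ 14. 143. 185.]
(290, 240) [ 81. 120. 266.]
(400, 225) [ 80. 149. 274.]
(400, 260) [-172.  252.    1.]
(490, 262) [ 81. 175. 264.]
(500, 200) [ 86. 170. 292.]
(400, 150) [ 82. 141. 304.]
(390, 320) [  8. 184. 155.]
(415, 285) [  0. 191. 167.]
```

jog_arm:
  moves:
    - [[-4,20,-6,0,0,0],[-2,6,-3,0,0,0],[-1,4,-3,0,0,0],[0,0,0,0,0,0]]

```text
clock: 12.65
eef_pos: [551.0, 81.4, 175.3]
eef_rot: [-0.214, 1.549, -0.028]
wrist_force: [-0.1, -0.5, 0.4]
finger_gap: 0.5
```

```bash
python3 lev.py 0.6
```

```text
scene 226 ang pcts [0.427 0.436 0.445 0.457 0.527]
top 75 ang pcts [0.131 0.146 0.374 0.386 0.411]
h 0 turn [0.02 1.27 1.  ]
h 180 turn [ 1.9800e+00 -4.0000e-02 -1.7899e+02]
tgt [545.1  91.3 165.7] shift [-6.1 10.3 -9.7] jig now [  3.9 174.9 175.4] f [-0.41  0.04  0.52] m [-0.069  0.051 -0.005] gap 0.4 t 12.75 q [ 0.08  0.35  1.58 -0.    1.2  -0.1 ]
```

jog_arm:
  moves:
    - [[-4,4,-4,0,0.6,0.5],[-3,4,-4,0,0.6,0.5],[0,2,-2,0,0,0],[0,0,0,0,0,0],[0,0,0,0,0,0]]

```text
clock: 13.25
eef_pos: [543.7, 91.0, 164.6]
eef_rot: [-2.843, 1.57, -2.64]
wrist_force: [-0.3, 0.5, -0.2]
finger_gap: 0.3
```

```bash
python3 lev.py 0.75
```

```text
scene 266 ang pcts [0.571 0.583 0.591 0.604 0.675]
top 62 ang pcts [0.244 0.279 0.404 0.532 0.581]
h 0 turn [ 0.03 -0.05 -0.03]
h 180 turn [7.0000e-02 5.0000e-02 1.7997e+02]
tgt [543.  101.5 158.3] shift [-0.8 10.6 -6.5] jig now [ -1.4 186.1 164.7] f [ 0.49 -0.25  0.32] m [-0.015  0.079  0.01 ] gap 0.6 t 13.35 q [ 0.1   0.36  1.59 -0.    1.2  -0.1 ]
```

jog_arm:
  moves:
    - [[-0.5,5,-3,0,0,0],[-0.5,5,-3,0,0,0],[0,0,0,0,0,0],[0,0,0,0,0,0]]

```text
clock: 13.75
eef_pos: [542.8, 101.6, 158.3]
eef_rot: [-2.287, 1.57, -2.084]
wrist_force: [1.2, -1.5, 1.8]
finger_gap: 1.0
```

```bash
python3 lev.py 0.9; python3 - <<'E'
from h import *
F=[]
for i in range(6): look('top'); F.append(manip.read_state()['wrist_force'])
print(np.mean(F,0),np.std(F,0))
E
```

```text
scene 262 ang pcts [0.702 0.713 0.722 0.734 0.8  ]
top 98 ang pcts [0.368 0.426 0.645 0.674 0.701]
h 0 turn [ 0.05 -0.02 -0.01]
h 180 turn [3.0000e-02 7.0000e-02 1.7999e+02]
tgt [541.1 110.4 149.4] shift [-1.7  8.9 -9. ] jig now [ -0.2 196.7 158.3] f [-0.04  0.09  0.31] m [-0.072 -0.002  0.072] gap 0.6 t 13.85 q [ 0.12  0.37  1.59 -0.    1.18 -0.08]
[ 0.0135074  -0.09921717  0.10149449] [0.55513647 0.22292287 0.30624   ]
```

jog_arm:
  moves:
    - [[-0.5,4.5,-4.5,0,0,0],[-0.5,4,-4,0,0,0],[0,0,0,0,0,0]]

```text
clock: 14.45
eef_pos: [541.7, 110.5, 149.3]
eef_rot: [-2.167, 1.57, -1.965]
wrist_force: [-0.4, -0.7, 0.1]
finger_gap: 0.6
```

```bash
cat >> lev.py <<'E'
F=[]
for i in range(6): look('top'); F.append(manip.read_state()['wrist_force'])
f=tojig(np.mean(F,0)+[ox,oy,0],(ox,oy),a); print('jig f',f.round(2))
E
python3 lev.py 1.0
```

```text
scene 242 ang pcts [0.843 0.857 0.865 0.879 0.948]
top 125 ang pcts [0.471 0.576 0.794 0.822 0.845]
h 0 turn [0.05 0.   0.03]
h 180 turn [ 1.0000e-02 -7.0000e-02 -1.7997e+02]
tgt [540.1 115.6 142.7] shift [-1.8  5.4 -7. ] jig now [  0.7 205.4 149.7] f [-0.44  0.91  0.11] m [-0.124  0.072 -0.072] gap 0.4 t 14.55 q [ 0.13  0.38  1.6  -0.    1.17 -0.07]
jig f [ 0.05 -0.3   0.51]
```

jog_arm:
  moves:
    - [[-1,3,-3,0,0,0],[0,2,-3,0,0,0],[0,0,0,0,0,0]]

```text
clock: 15.15
eef_pos: [541.0, 115.0, 143.8]
eef_rot: [-0.944, 1.569, -0.742]
wrist_force: [-0.5, -0.4, 1.0]
finger_gap: 0.6
```

```bash
python3 lev.py 1.1
```

```text
scene 248 ang pcts [0.919 0.936 0.949 0.96  1.025]
top 135 ang pcts [0.546 0.655 0.887 0.907 0.931]
h 0 turn [0.05 0.07 0.08]
h 180 turn [ 1.2000e-01 -8.0000e-02 -1.7992e+02]
tgt [539.2 120.1 135.6] shift [-2.   5.2 -8.5] jig now [  0.9 210.2 144. ] f [ 0.26 -0.31  0.87] m [-0.049  0.122 -0.002] gap 0.7 t 15.25 q [ 0.14  0.38  1.6  -0.    1.15 -0.06]
jig f [-0.23 -0.29  0.42]
```

jog_arm:
  moves:
    - [[-1,3,-4,0,0,0],[0,2,-4,0,0,0],[0,0,0,0,0,0]]

```text
clock: 15.85
eef_pos: [540.3, 120.1, 135.7]
eef_rot: [-0.643, 1.568, -0.442]
wrist_force: [0.6, -0.8, 1.1]
finger_gap: 0.4
```

```bash
python3 lev.py 1.2
```

```text
scene 236 ang pcts [1.031 1.044 1.054 1.067 1.13 ]
top 134 ang pcts [0.621 0.758 0.989 1.022 1.041]
h 0 turn [0.06 0.14 0.1 ]
h 180 turn [ 2.100e-01 -9.000e-02 -1.799e+02]
tgt [538.4 123.9 128. ] shift [-2.   4.  -8.1] jig now [  1.1 215.3 136.1] f [-0.13 -0.9  -0.01] m [-0.047  0.061  0.01 ] gap 0.6 t 15.95 q [ 0.15  0.39  1.61 -0.    1.13 -0.05]
jig f [-0.42  0.14  0.68]
```

```bash
python3 gap.py e 2>/dev/null| grep -E '^27|^28[0-2]|arm'; python3 foot.py pics/sc_e.png >/dev/null
```

```text
scene arm 30 64 104.66
scene arm 45 56 104.21
scene arm 60 53 103.69
scene arm 75 62 103.8
top arm 30 59 105.09
top arm 45 62 104.47
top arm 60 58 103.95
top arm 75 59 103.88
270 [ 9.9 -1.3 63.7] [10.4 -7.7 63.6] [86 86 92]
271 [11.8 -1.1 63.6] [11.  -7.7 61.7] [84 85 91]
272 [14.2 -1.  64.1] [11.3 -7.6 59.4] [82 83 88]
273 [13.4 -1.  60.4] [10.4 -7.6 55.5] [79 81 88]
274 [14.7 -0.8 59.5] [10.6 -7.6 53.1] [75 78 88]
275 [14.2 -0.8 56.1] [10.1 -7.6 49.6] [ 68  83 103]
276 [14.8 -0.7 54.2] [13.1 -7.4 51. ] [ 70  99 133]
277 [14.5 -0.7 51. ] [14.3 -7.2 50. ] [ 67 104 146]
278 [15.9 -0.6 50.2] [14.4 -7.2 47.3] [ 63 103 150]
279 [18.4 -0.4 51. ] [18.6 -6.9 50.4] [ 58 100 150]
280 [19.9 -0.3 50.3] [17.8 -6.9 46.5] [ 58 100 152]
281 [20.3 -0.2 48.1] [19.9 -6.8 46.7] [ 55  95 147]
282 [21.6 -0.1 47.3] [nan nan nan] [ 52  89 139]
```

View pics/foot_sc_e.png

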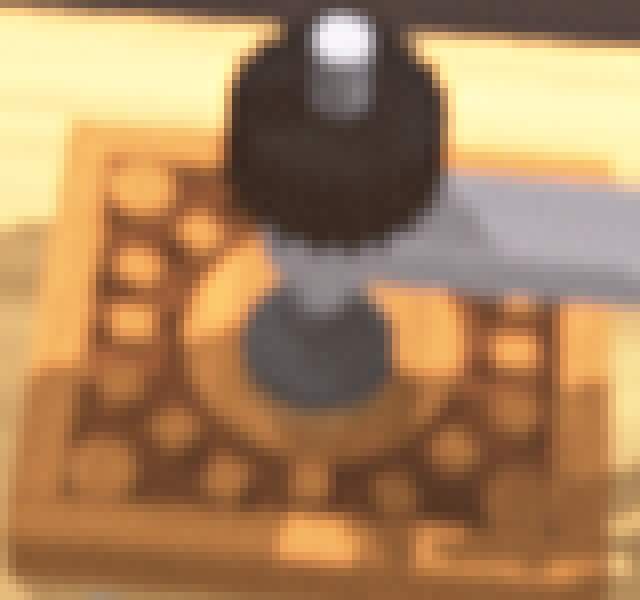

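jog_arm:
  moves:
    - [[0,-3,4,0,0,0],[0,-4,6,0,0,0],[1,-10,12,0,0,0],[0,0,0,0,0,0]]

```text
clock: 16.75
eef_pos: [541.8, 101.2, 160.6]
eef_rot: [-0.51, 1.567, -0.31]
wrist_force: [-0.3, 0.0, 0.6]
finger_gap: 0.7
```

```bash
python3 lev.py 1.03
```

```text
scene 352 ang pcts [0.753 0.766 0.773 0.783 0.848]
top 89 ang pcts [0.384 0.421 0.701 0.723 0.753]
h 0 turn [0.07 0.08 0.09]
h 180 turn [ 1.3000e-01 -1.0000e-01 -1.7991e+02]
tgt [539.8 117.  140.6] shift [ -1.3  15.1 -18.4] jig now [ -1.8 197.5 159. ] f [-1.6   0.32  0.89] m [-0.075 -0.005  0.004] gap 0.4 t 16.85 q [ 0.12  0.36  1.6  -0.    1.18 -0.08]
jig f [0.14 0.15 0.02]
```

jog_arm:
  moves:
    - [[0,-12,8,0,0,0],[1,-14,6,0,0,0],[0,0,0,0,0,0],[0,0,0,0,0,0]]

```text
clock: 17.55
eef_pos: [541.8, 73.8, 173.6]
eef_rot: [-1.68, 1.569, -1.478]
wrist_force: [-0.8, 0.3, 0.6]
finger_gap: 0.5
```

```bash
python3 lev.py 0.6; python3 gap.py f 2>/dev/null| grep -E 'arm|knobtop'
```

```text
scene 379 ang pcts [0.756 0.765 0.772 0.781 0.839]
top 12 ang pcts [0.083 0.085 0.09  0.098 0.383]
h 0 turn [ 0.09 -0.    0.01]
h 180 turn [-0.0000e+00 -1.4000e-01 -1.7999e+02]
tgt [545.1  91.3 165.7] shift [ 3.3 17.1 -7.7] jig now [ -6.7 170.2 173.4] f [ 1.34 -1.39 -0.41] m [-0.105 -0.002  0.064] gap 0.3 t 17.65 q [ 0.07  0.34  1.59 -0.    1.21 -0.13]
jig f [-0.11  0.08  0.04]
scene arm 30 65 105.24
scene arm 45 56 104.47
scene arm 60 52 104.01
scene arm 75 64 103.75
knobtop 57 [ -0.9   3.  142.4] [  3.4   3.  139.7]
top arm 30 60 105.38
top arm 45 59 104.74
top arm 60 58 104.63
top arm 75 61 103.95
knobtop 108 [1.000e-01 2.900e+00 1.424e+02] [ -2.6  -4.1 137.7]
```

jog_arm:
  moves:
    - [[0,0,40,0,0,0],[10,-35,10,0,0,0],[8,-45,0,0,0,0],[8,-45,0,0,0,0],[8,-35,0,0,0,0]]
  gripper: 0.7

```text
clock: 18.55
eef_pos: [575.6, -86.4, 225.6]
eef_rot: [-1.859, 1.569, -1.648]
wrist_force: [0.9, 0.1, 0.3]
finger_gap: 37.0
```

jog_arm:
  moves:
    - [[0,0,0,0,0,0],[0,0,0,0,0,0]]

```text
clock: 18.75
eef_pos: [575.9, -90.3, 225.1]
eef_rot: [-2.047, 1.568, -1.841]
wrist_force: [-0.9, 0.6, -0.2]
finger_gap: 53.3
```

```bash
python3 go.py 0 3 138 0 90 -2
```

```text
h 0 turn [-1.83 -0.44 -0.21]
h 180 turn [ -0.58   3.27 179.76]
tgt [582.  -88.2 138. ] shift [  6.1   2.1 -87.1] jig now [ -6.4   2.2 225.1] f [-0.94  0.63 -0.24] m [-0.041  0.019  0.024] gap 53.3 t 18.75 q [-0.22  0.37  1.42 -0.    1.35 -0.42]
```

jog_arm:
  moves:
    - [[6,2,-10,-1.8,-0.4,0],[0,0,0,0,0,0],[0,0,0,0,0,0],[0,0,-20,0,0,0],[0,0,-20,0,0,0]]

```text
clock: 19.25
eef_pos: [582.6, -84.9, 177.8]
eef_rot: [-1.441, 1.536, -1.231]
wrist_force: [0.8, -0.6, -0.8]
finger_gap: 80.0
```

```bash
python3 go.py 0 3 138 0 90 -2
```

```text
h 0 turn [-0.06  0.25 -0.43]
h 180 turn [ -1.68   6.03 179.47]
tgt [582.  -88.2 138. ] shift [ -0.6  -3.4 -39.8] jig now [  1.3   6.2 177.8] f [ 0.77 -0.62 -0.78] m [-0.012  0.078  0.035] gap 80.0 t 19.25 q [-0.19  0.42  1.47 -0.03  1.23 -0.39]
```

jog_arm:
  moves:
    - [[0,-2,-20,0,0,0],[0,-1,-14,0,0,0],[0,0,-5,0,0,0],[0,0,0,0,0,0]]

```text
clock: 19.65
eef_pos: [581.8, -86.1, 137.1]
eef_rot: [-1.462, 1.538, -1.249]
wrist_force: [-1.1, 0.1, -0.2]
finger_gap: 79.9
```

jog_arm:
  moves:
    - [[0,0,0,0,0,0],[0,0,0,0,0,0],[0,0,0,0,0,0],[0,0,0,0,0,0],[0,0,0,0,0,0]]
  gripper: -0.5

```text
clock: 20.15
eef_pos: [583.0, -86.1, 140.2]
eef_rot: [-1.35, 1.536, -1.138]
wrist_force: [0.3, -0.2, -0.9]
finger_gap: 43.5
```

```bash
python3 go.py 0 3 138 0 90 -2
```

```text
h 0 turn [-0.16  0.41 -0.56]
h 180 turn [ -1.93   5.88 179.35]
tgt [582.  -88.2 138. ] shift [-1.  -2.1 -2.2] jig now [  1.4   4.9 140.2] f [ 0.32 -0.2  -0.85] m [-0.036  0.09   0.041] gap 43.5 t 20.15 q [-0.2   0.46  1.51 -0.03  1.15 -0.4 ]
```

jog_arm:
  moves:
    - [[-0.8,-1.5,-1.5,0,0,0],[0,0,0,0,0,0],[0,0,0,0,0,0]]

```text
clock: 20.45
eef_pos: [582.4, -86.5, 140.1]
eef_rot: [-1.287, 1.537, -1.075]
wrist_force: [0.2, 0.1, -0.8]
finger_gap: 39.4
```

```bash
python3 go.py 0 3 138 0 90 -2
```

```text
h 0 turn [-0.27  0.49 -0.57]
h 180 turn [ -2.06   5.7  179.35]
tgt [582.  -88.2 138. ] shift [-0.5 -1.7 -2.1] jig now [  0.8   4.6 140.1] f [ 0.18  0.08 -0.8 ] m [-0.105  0.107 -0.061] gap 39.4 t 20.45 q [-0.2   0.45  1.51 -0.03  1.15 -0.4 ]
```

jog_arm:
  moves:
    - [[0,0,0,-0.05,0.27,8],[0,0,0,-0.05,0.27,8],[0,0,0,-0.05,0.27,8],[0,0,0,-0.05,0.27,8],[0,0,0,0,0,0]]

```text
clock: 20.95
eef_pos: [582.5, -86.9, 139.2]
eef_rot: [-1.893, 1.544, -1.103]
wrist_force: [-0.8, 2.2, 2.1]
finger_gap: 39.3
```

```bash
python3 go.py 0 3 138 0 90 -2
```

```text
h 0 turn [ -0.23  -0.69 -33.64]
h 180 turn [ -1.63   4.39 146.28]
tgt [582.  -88.2 138. ] shift [-0.5 -1.4 -1.2] jig now [  0.8   4.2 139.2] f [-0.77  2.16  2.09] m [0.289 0.073 0.223] gap 39.3 t 20.95 q [-0.2   0.46  1.51 -0.02  1.16 -0.98]
```

jog_arm:
  moves:
    - [[0,0,0,0,0,0],[0,0,0,0,0,0],[0,0,0,0,0,0],[0,0,20,0,0,0],[0,0,50,0,0,0]]
  gripper: 0.6

```text
clock: 21.45
eef_pos: [579.9, -86.8, 204.1]
eef_rot: [-2.309, 1.548, -1.532]
wrist_force: [0.4, 0.3, -0.2]
finger_gap: 73.6
```

jog_arm:
  moves:
    - [[0,10,25,0.4,0,-8.2],[-8,40,0,0.4,0,-8.2],[-8,40,0,0.4,0,-8.2],[-8,40,0,0.4,0,-8.2],[-4,20,0,0,0,0]]
  gripper: -1

```text
clock: 21.95
eef_pos: [552.4, 64.9, 237.5]
eef_rot: [0.287, 1.564, 0.46]
wrist_force: [1.1, -0.6, -0.6]
finger_gap: 38.5
```

jog_arm:
  moves:
    - [[0,0,0,0,0,0],[0,0,0,0,0,0],[0,0,0,0,0,0]]

```text
clock: 22.25
eef_pos: [552.2, 66.1, 237.7]
eef_rot: [0.22, 1.564, 0.394]
wrist_force: [-0.5, 0.2, -0.2]
finger_gap: 14.5
```

```bash
python3 lev.py 0.6
```

```text
scene 379 ang pcts [0.755 0.766 0.775 0.785 0.837]
top 29 ang pcts [0.692 0.707 0.718 0.735 0.751]
h 0 turn [-0.15  0.35  1.72]
h 180 turn [   0.54    0.24 -178.28]
tgt [545.1  91.3 165.7] shift [ -7.2  25.5 -72. ] jig now [  1.9 159.9 237.7] f [ 0.26 -0.32 -0.34] m [-0.077  0.1   -0.016] gap 6.8 t 22.35 q [ 0.05  0.3   1.49  0.    1.35 -0.12]
jig f [0.1  0.25 0.23]
```

jog_arm:
  moves:
    - [[-2,8,0,0,0,1.7],[0,0,-40,0,0,0],[0,0,-30,0,0,0],[0,0,0,0,0,0]]

```text
clock: 23.05
eef_pos: [550.0, 76.2, 166.9]
eef_rot: [0.152, 1.561, 0.361]
wrist_force: [0.2, -0.2, 0.5]
finger_gap: 0.5
```

```bash
python3 lev.py 0.85 | head -5
```

```text
scene 387 ang pcts [0.755 0.765 0.774 0.784 0.842]
top 34 ang pcts [0.081 0.086 0.097 0.545 0.732]
h 0 turn [-0.21  0.79 -0.35]
h 180 turn [ -1.24  -0.32 179.65]
tgt [541.7 107.6 152.5] shift [ -9.7  31.5 -18.1] jig now [  3.2 170.1 170.6] f [ 0.93 -0.42  0.25] m [-0.062  0.027 -0.01 ] gap 0.6 t 23.15 q [ 0.07  0.36  1.58  0.    1.2  -0.14]
```

jog_arm:
  moves:
    - [[-6,20,-8,0,0.6,0],[-4,8,-6,0,0.2,0],[0,4,-4,0,0,0],[-1,4,-5,0,0,0],[0,4,-5,0,0,0]]

```text
clock: 23.95
eef_pos: [541.5, 116.2, 144.1]
eef_rot: [0.393, 1.564, 0.6]
wrist_force: [-0.7, -0.9, 1.2]
finger_gap: 0.6
```

```bash
python3 lev.py 1.05 
```

```text
scene 248 ang pcts [0.922 0.94  0.949 0.969 1.031]
top 139 ang pcts [0.565 0.688 0.895 0.924 0.95 ]
h 0 turn [-0.21  0.25 -0.27]
h 180 turn [ -0.39  -0.33 179.73]
tgt [539.6 118.  139.2] shift [-1.7  1.6 -4.4] jig now [  1.3 211.6 143.6] f [-0.35  0.53  0.77] m [-0.065  0.076 -0.009] gap 0.6 t 24.05 q [ 0.14  0.38  1.61  0.    1.15 -0.06]
jig f [-0.21 -0.36 -0.32]
```

jog_arm:
  moves:
    - [[-1,3,-4,0,0,0],[0,2,-4,0,0,0],[0,0,0,0,0,0]]

```text
clock: 24.65
eef_pos: [540.7, 121.2, 136.2]
eef_rot: [0.343, 1.563, 0.55]
wrist_force: [-0.3, -0.6, 1.2]
finger_gap: 0.2
```

```bash
python3 lev.py 1.05 | tail -1
```

```text
jig f [-0.37 -0.07  0.12]
```

jog_arm:
  moves:
    - [[0,-3,4,0,0,0],[0,-4,6,0,0,0],[1,-10,12,0,0,0],[0,-10,5,0,0,0],[0,0,0,0,0,0]]

```text
clock: 25.55
eef_pos: [542.3, 91.2, 167.1]
eef_rot: [0.225, 1.562, 0.431]
wrist_force: [-0.0, 0.7, -0.6]
finger_gap: 0.2
```

```bash
python3 lev.py 1.03
```

```text
scene 401 ang pcts [1.032 1.045 1.055 1.065 1.118]
top 40 ang pcts [0.255 0.282 0.307 1.012 1.036]
h 0 turn [-0.23  0.42 -0.22]
h 180 turn [ -0.67  -0.35 179.78]
tgt [539.8 117.  140.6] shift [ -2.2  25.  -25.6] jig now [ -2.9 187.6 166.3] f [-0.41 -0.16  0.02] m [-0.118  0.035  0.043] gap 0.7 t 25.65 q [ 0.1   0.35  1.6   0.    1.19 -0.11]
jig f [ 0.23  0.01 -0.19]
```

jog_arm:
  moves:
    - [[0,0,50,0,0,0],[11,-45,0,0,0,0],[11,-45,0,0,0,0],[11,-45,0,0,0,0],[9,-40,0,0,0,0]]
  gripper: 0.6

```text
clock: 26.45
eef_pos: [583.8, -82.5, 217.2]
eef_rot: [0.349, 1.564, 0.567]
wrist_force: [0.7, 0.1, 0.4]
finger_gap: 37.3
```

jog_arm:
  moves:
    - [[0,0,0,0,0,0],[0,0,0,0,0,0],[0,0,0,0,0,0]]

```text
clock: 26.75
eef_pos: [583.9, -86.1, 216.2]
eef_rot: [0.489, 1.566, 0.702]
wrist_force: [-0.6, 1.3, 0.2]
finger_gap: 61.0
```

```bash
python3 go.py 0 3 138 0 90 -2; python3 gap.py g 2>/dev/null| grep -E 'arm'
```

```text
h 0 turn [-2.15 -0.18 -0.6 ]
h 180 turn [ -1.01   2.76 179.38]
tgt [582.  -88.2 138. ] shift [ -2.   -2.2 -78.2] jig now [  2.4   4.7 216.2] f [-0.6   1.31  0.15] m [-0.067  0.04   0.03 ] gap 61.0 t 26.75 q [-0.21  0.39  1.41  0.    1.33 -0.42]
scene arm 30 64 103.91
scene arm 45 57 103.81
scene arm 60 57 103.36
scene arm 75 67 103.39
top arm 30 0 
top arm 45 0 
top arm 60 0 
top arm 75 0
```

jog_arm:
  moves:
    - [[-2,-2,-30,-2.1,0,-0.6],[0,0,-25,0,0,0],[0,0,-14,0,0,0],[0,0,-6,0,0,0],[0,0,0,0,0,0]]

```text
clock: 27.35
eef_pos: [582.1, -82.5, 140.5]
eef_rot: [-1.573, 1.535, -1.363]
wrist_force: [0.5, 0.0, -0.3]
finger_gap: 75.3
```

```bash
python3 go.py 0 3 138 0 90 -2
```

```text
h 0 turn [ 0.04  0.01 -0.42]
h 180 turn [ -1.29   6.2  179.47]
tgt [582.  -88.2 138. ] shift [-0.1 -5.7 -2.5] jig now [  1.2   8.6 140.5] f [ 0.5   0.02 -0.27] m [-0.047  0.015 -0.005] gap 75.3 t 27.35 q [-0.19  0.46  1.51 -0.04  1.16 -0.38]
```

jog_arm:
  moves:
    - [[0,-4.5,-2,0,0,0],[0,0,0,0,0,0],[0,0,0,0,0,0],[0,0,0,0,0,0],[0,0,0,0,0,0]]
  gripper: -0.5

```text
clock: 27.85
eef_pos: [582.9, -87.2, 141.4]
eef_rot: [-1.492, 1.533, -1.282]
wrist_force: [-6.6, -1.5, 1.5]
finger_gap: 39.1
```

jog_arm:
  moves:
    - [[0,0,0,0,0,0],[0,0,0,0,0,0],[0,0,0,0,0,0]]

```text
clock: 28.15
eef_pos: [582.7, -87.2, 141.4]
eef_rot: [-1.495, 1.534, -1.285]
wrist_force: [-1.1, -0.6, 0.1]
finger_gap: 39.3
```

```bash
python3 go.py 0 3 138 0 90 -2
```

```text
h 0 turn [ 0.09  0.18 -0.44]
h 180 turn [ -1.57   6.27 179.45]
tgt [582.  -88.2 138. ] shift [-0.8 -1.1 -3.4] jig now [  1.    3.9 141.4] f [-1.09 -0.63  0.12] m [-0.071  0.133 -0.03 ] gap 39.3 t 28.15 q [-0.2   0.46  1.51 -0.04  1.16 -0.39]
```

jog_arm:
  moves:
    - [[0,0,0,0.05,-0.27,-8],[0,0,0,0.05,-0.27,-8],[0,0,0,0,-0.1,-3],[0,0,0,0,0,0]]

```text
clock: 28.55
eef_pos: [582.6, -87.1, 141.9]
eef_rot: [-1.201, 1.532, -1.333]
wrist_force: [-1.6, 0.3, 0.3]
finger_gap: 38.9
```

```bash
python3 go.py 0 3 138 0 90 -2; python3 lev.py 1 | head -2
```

```text
h 0 turn [ 0.04  0.81 19.17]
h 180 turn [   1.35   -5.75 -160.7 ]
tgt [582.  -88.2 138. ] shift [-0.7 -1.2 -3.9] jig now [  0.9   4.  141.9] f [-1.55  0.28  0.28] m [-0.052  0.297  0.137] gap 38.9 t 28.55 q [-0.2   0.46  1.51 -0.04  1.16 -0.05]
scene 411 ang pcts [0.975 0.989 0.998 1.009 1.064]
top 132 ang pcts [0.929 0.946 0.958 0.97  0.991]
```

jog_arm:
  moves:
    - [[0,0,0,0.05,-0.27,-7],[0,0,0,0,-0.1,-3.5],[0,0,0,0,0,0]]

```text
clock: 29.25
eef_pos: [582.6, -86.9, 142.3]
eef_rot: [-1.03, 1.532, -1.349]
wrist_force: [-1.6, 1.0, 2.2]
finger_gap: 39.4
```

```bash
python3 go.py 0 3 138 0 90 -2; python3 lev.py 1 | head -2
```

```text
h 0 turn [-0.    1.17 29.84]
h 180 turn [   1.26   -5.41 -150.03]
tgt [582.  -88.2 138. ] shift [-0.6 -1.3 -4.3] jig now [  0.9   4.2 142.3] f [-1.58  1.05  2.24] m [0.055 0.499 0.109] gap 39.4 t 29.25 q [-0.19  0.45  1.51 -0.04  1.16  0.14]
scene 396 ang pcts [0.872 0.884 0.893 0.903 0.952]
top 121 ang pcts [0.834 0.849 0.86  0.871 0.896]
```

jog_arm:
  moves:
    - [[0,0,0,0,0,0],[0,0,0,0,0,0],[0,0,0,0,0,0],[0,0,20,0,0,0],[0,0,50,0,0,0]]
  gripper: 0.6

```text
clock: 30.15
eef_pos: [580.4, -86.8, 206.6]
eef_rot: [-1.304, 1.534, -1.62]
wrist_force: [0.4, 0.3, 0.7]
finger_gap: 74.3
```

jog_arm:
  moves:
    - [[0,10,25,0.5,0,7.5],[-8,40,0,0.5,0,7.5],[-8,40,0,0.5,0,7.5],[-8,40,0,0.5,0,7.5],[-8,40,0,0,0,0]]
  gripper: -1

```text
clock: 30.65
eef_pos: [549.6, 83.7, 239.4]
eef_rot: [-0.043, 1.551, 0.179]
wrist_force: [0.4, 0.2, -0.3]
finger_gap: 38.7
```

jog_arm:
  moves:
    - [[0,0,0,0,0,0],[0,0,0,0,0,0],[0,0,0,0,0,0]]

```text
clock: 30.95
eef_pos: [549.0, 87.2, 239.6]
eef_rot: [-0.033, 1.55, 0.193]
wrist_force: [0.0, -0.4, -0.1]
finger_gap: 14.7
```

```bash
python3 lev.py 0.75
```

```text
scene 393 ang pcts [0.84  0.852 0.861 0.871 0.931]
top 193 ang pcts [0.785 0.805 0.817 0.83  0.85 ]
h 0 turn [-0.21  1.15 -1.31]
h 180 turn [ -1.79  -0.33 178.68]
tgt [543.  101.5 158.3] shift [ -6.1  14.7 -81.3] jig now [  3.  181.1 239.5] f [-0.34 -0.14  0.15] m [-0.003  0.048 -0.067] gap 6.7 t 31.05 q [ 0.09  0.29  1.5   0.    1.33 -0.14]
jig f [0.42 0.08 0.02]
```

jog_arm:
  moves:
    - [[-3,0,-40,0,1.1,-1.3],[0,0,-38,0,0,0],[0,0,0,0,0,0],[-3,13,0,0,0,0],[0,0,0,0,0,0]]

```text
clock: 31.85
eef_pos: [543.8, 100.8, 163.3]
eef_rot: [0.518, 1.564, 0.719]
wrist_force: [-1.0, -0.5, 0.6]
finger_gap: 0.7
```

```bash
python3 lev.py 1.0|head -5
```

```text
scene 396 ang pcts [0.838 0.852 0.86  0.87  0.935]
top 96 ang pcts [0.356 0.396 0.802 0.828 0.848]
h 0 turn [-0.24  0.37  0.09]
h 180 turn [   0.58    0.38 -179.91]
tgt [540.1 115.6 142.7] shift [ -4.2  15.7 -20.9] jig now [  1.  194.9 163.6] f [0.27 0.62 0.22] m [-0.097  0.051 -0.041] gap 0.3 t 31.95 q [ 0.11  0.36  1.59  0.    1.19 -0.09]
```

jog_arm:
  moves:
    - [[-1,5,-7,0,0,0],[-1,5,-7,0,0,0],[-1,5,-7,0,0,0],[-1,4,-7,0,0,0],[-1,4,-7,0,0,0]]

```text
clock: 32.75
eef_pos: [538.9, 123.9, 125.1]
eef_rot: [0.393, 1.563, 0.592]
wrist_force: [1.8, -2.1, 0.3]
finger_gap: 0.2
```

```bash
python3 lev.py 1.4|grep -v '^h'
```

```text
scene 200 ang pcts [1.157 1.172 1.184 1.202 1.264]
top 116 ang pcts [0.777 0.919 1.141 1.17  1.203]
tgt [537.3 129.2 111.9] shift [ -1.    5.2 -12.6] jig now [-1.000e-01  2.197e+02  1.245e+02] f [-0.68  0.75 -0.19] m [-0.072  0.005 -0.008] gap 0.7 t 32.85 q [ 0.16  0.4   1.63  0.    1.11 -0.04]
jig f [-0.27  0.14  0.62]
```

jog_arm:
  moves:
    - [[-0.5,3,-6,0,0,0],[-0.5,2.5,-6,0,0,0],[-0.3,1,-6,0,0,0],[0,0.5,-5,0,0,0],[0,0,-3,0,0,0]]

```text
clock: 33.65
eef_pos: [537.8, 130.8, 98.4]
eef_rot: [0.35, 1.562, 0.549]
wrist_force: [0.9, 0.1, 0.1]
finger_gap: 0.4
```

```bash
python3 lev.py 1.6|grep -v '^h'
```

```text
scene 137 ang pcts [1.467 1.489 1.505 1.525 1.582]
top 107 ang pcts [1.106 1.301 1.474 1.51  1.54 ]
tgt [536.9 131.3  95. ] shift [-0.9  0.7 -3.4] jig now [  0.8 226.3  98.4] f [ 0.26 -0.45  0.78] m [-0.017  0.011  0.028] gap 0.7 t 33.75 q [ 0.17  0.44  1.64  0.    1.05 -0.03]
jig f [-0.09  0.17 -0.19]
```

Almost down; small steps to the stop, watching the vertical force.

jog_arm:
  moves:
    - [[0,0,-2,0,0,0],[0,0,-2,0,0,0],[0,0,-1,0,0,0]]

```text
clock: 34.35
eef_pos: [538.6, 130.7, 95.1]
eef_rot: [0.255, 1.56, 0.453]
wrist_force: [-6.3, -0.0, 16.4]
finger_gap: 0.7
```

jog_arm:
  moves:
    - [[0,0,-1,0,0,0],[0,0,-1,0,0,0]]

```text
clock: 34.55
eef_pos: [538.6, 130.7, 95.1]
eef_rot: [0.233, 1.559, 0.432]
wrist_force: [-7.5, -2.2, 14.4]
finger_gap: 0.4
```

jog_arm:
  moves:
    - [[0,0,-1,0,0,0],[0,0,-0.8,0,0,0]]

```text
clock: 34.75
eef_pos: [538.6, 130.7, 95.2]
eef_rot: [0.214, 1.559, 0.413]
wrist_force: [-5.3, -0.7, 9.9]
finger_gap: 0.4
```

```bash
python3 lev.py 1.6|grep -v '^h'
```

```text
scene 134 ang pcts [1.507 1.525 1.547 1.58  1.623]
top 106 ang pcts [1.103 1.319 1.498 1.536 1.573]
tgt [536.9 131.3  95. ] shift [-1.7  0.6 -0.2] jig now [  1.6 226.1  95.2] f [-5.61 -1.07 10.87] m [-0.383  1.187 -0.055] gap 0.9 t 34.85 q [ 0.17  0.44  1.65  0.    1.04 -0.03]
jig f [-5.69  0.09 11.8 ]
```

jog_arm:
  moves:
    - [[0,0,10,0,0,0],[0,0,40,0,0,0],[0,0,50,0,0,0],[-30,0,40,0,0,0],[-40,30,0,0,0,0]]

```text
clock: 35.65
eef_pos: [468.4, 158.9, 239.6]
eef_rot: [0.287, 1.561, 0.482]
wrist_force: [1.0, 0.5, -0.8]
finger_gap: 0.8
```

jog_arm:
  moves:
    - [[-40,40,0,0,0,0],[-40,40,0,0,0,0],[0,0,0,0,0,0],[0,0,0,0,0,0],[0,0,0,0,0,0]]

```text
clock: 36.15
eef_pos: [391.9, 233.9, 243.4]
eef_rot: [0.294, 1.553, 0.491]
wrist_force: [0.4, -0.1, 0.2]
finger_gap: 0.7
```

```bash
python3 lev.py 1.6|grep -v '^h'; python3 - <<'E'
from m import *
p,d=look('top'); q,e=look('scene')
cv2.imwrite('pics/z.png',np.vstack([cv2.resize(q[210:330,190:440],None,fx=2.4,fy=2.4),cv2.resize(p[125:280,140:390],None,fx=2.0,fy=2.0)[:,:500].copy() if 0 else cv2.resize(p[125:245,140:390],None,fx=2.4,fy=2.4)]))
ox,oy,g=np.load('jig.npy')
for n,D in(('top',d),('scene',e)):
    J=tojig(world(n,D),(ox,oy),g).reshape(-1,3)
    t=J[(J[:,2]>46)&(J[:,2]<54)&(abs(J[:,1])<65)&(J[:,0]>-100)&(J[:,0]<60)]
    for y in(-50,-30,30,50): k=t[abs(t[:,1]-y)<6]; print(n,y,k[:,0].min().round(1),k[:,0].max().round(1))
E
```

```text
scene 364 ang pcts [1.512 1.528 1.539 1.552 1.604]
top 290 ang pcts [1.498 1.521 1.537 1.552 1.57 ]
tgt [536.9 131.3  95. ] shift [ 144.6 -102.3 -148.1] jig now [-121.1  356.4  243.1] f [ 0.49 -0.7   0.25] m [-0.076  0.021  0.03 ] gap 0.5 t 36.25 q [0.46 0.06 1.76 0.   1.31 0.26]
jig f [ 0.27 -0.47 -0.08]
top -50 -63.5 47.0
top -30 -63.4 46.4
top 30 -63.6 46.7
top 50 -63.4 46.8
scene -50 -63.6 47.3
scene -30 -64.4 47.3
scene 30 -63.5 47.7
scene 50 -64.0 48.7
```

View pics/z.png

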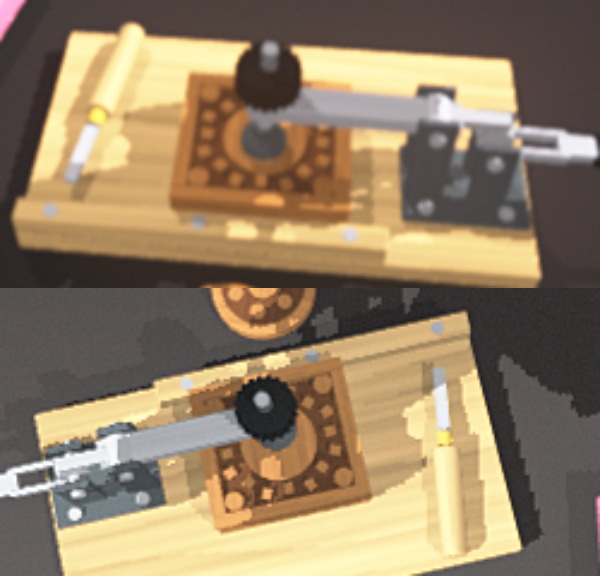

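Lever is level: its upper face reads 1.54, which puts the centreline at about 1.59. It stayed down after release. The block is still flat on the fence, and the gouge and spare haven't moved.

```bash
python3 -c "
from cell import manip
print(manip.sign_off())"
```

```text
the job is handed in; nothing more can be done
None
```

The block is home against the fence and clamped, the cam lever is locked, and the job is handed in. It took about 36 s of robot time. I could not measure the clamp force directly; I estimate 46–58 N when locked, against the 28–66 N allowed.

- **Push:** I pushed the block gently home, with at most about 9 N at the wrist. Its near face now reads x ≈ -63.5 mm and its far face about 47 mm all along the fence.
- **Nut:** I screwed it down about 3.3 rad, then tested the bite with the lever and let it swing back. I took 0.58 rad off and put about 0.5 rad back. From where the lever came to rest under load, I put the first touch at about 0.8 rad.
- **Lever:** I pushed it down to its stop and pressed about 18 N at the wrist against the stop. It stayed down after I let go, at about 1.59 rad in both cameras.
- **Other objects:** the gouge and the small round block look unmoved in the last picture.

**Checks that disagreed:**
- The grip-force readings during the lever swing were only about 0.6 N, too weak to show the touch point.
- The gap estimates from the camera, the arm height and the lever spring-back differed by about 1 mm. I relied on the last rest-angle test.
- The lever also moved by about 0.1 rad early on, before I meant to touch it. I did not find out why, and it had no effect on the result.

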